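# Close the relish pot and set it on its serving board

## Task

One of the three serving boards still lacks its relish pot. Put the wooden lid on the open white pot, press it down until it is fully home on the rim with no orange seal showing, and stand the closed pot upright inside the burnt ring mark on the board that has none, as on the other two boards. Leave everything else where it is.

Things in the scene. Friction and masses are not known exactly. Their poses are not given: they have to be found in the camera images.
- pot: The open white ceramic pot: straight cylinder, 62 mm diameter, 40 mm tall, wall 5 mm, about 200 g, loose on the table. Origin: centre of its underside; z up. An orange seal ring (outer 51, inner 43 mm diameter) stands 8 mm above its rim, top 48 mm above the underside. The seal does not hold the lid against lifting: carry the closed pot by its white body, below the rim.
- lid: The loose wooden lid, about 60 g, right way up. Origin: centre of its underside; z up. From the bottom: tapered plug 8 mm tall (30 to 38 mm diameter) that goes loosely inside the seal ring; flange of 57 mm diameter from 8 to 16 mm; round knob of 16 to 20 mm diameter from 16 to 32 mm. On the raised seal its origin is 40 mm above the pot's underside; fully home, flange on the rim, 32 mm.
- seal (a joint): How far the orange seal ring has been pushed down into the pot: 0 as at the start (8 mm above the rim), 0.008 m fully in, level with the rim. It is stiff: about 10 N straight down pushes it in, and it stays where it was pushed. A lid just laid on it stands 8 mm proud of the rim.
- board_empty: Wooden serving board on four short feet, 200 x 120 mm, its flat top 40 mm above the table, fixed. Origin: on the table under its centre; x runs along its length towards the end with the bread roll and cheese (up to 40 mm above the top, 69 mm or more from the ring centre). This is the board without a pot.
- board_empty_spot (a point): Centre of the burnt ring mark (dark circle, 78 mm inner diameter) on the top of the board without a pot, 50 mm from the board's centre towards the end without bread; z up, at the height of the top (40 mm above the table). The pot's centre belongs here.
- board_1: Wooden serving board on four short feet, 200 x 120 mm, its flat top 40 mm above the table, fixed. Origin: on the table under its centre; x runs along its length towards the end with the bread roll and cheese (up to 40 mm above the top, 69 mm or more from the ring centre). It already carries a closed pot, in its ring mark at x = -50 mm.
- board_2: Wooden serving board on four short feet, 200 x 120 mm, its flat top 40 mm above the table, fixed. Origin: on the table under its centre; x runs along its length towards the end with the bread roll and cheese (up to 40 mm above the top, 69 mm or more from the ring centre). It already carries a closed pot, in its ring mark at x = -50 mm.
- pot_1: Closed white pot on board_1, 62 mm diameter, 64 mm tall with its lid home. Origin: centre of its underside. Free-standing; leave it alone.
- pot_2: Closed white pot on board_2, 62 mm diameter, 64 mm tall with its lid home. Origin: centre of its underside. Free-standing; leave it alone.
- salt: Blue ceramic salt pot, 44 mm diameter, 41 mm tall. Origin: centre of its underside. Free-standing; leave it alone.
- bottle: Red plastic sauce bottle, 56 mm diameter, 170 mm tall. Origin: centre of its underside. Free-standing; leave it alone.
- bowl: Steel bowl, 120 mm diameter, 55 mm tall. Origin: centre of its underside. Free-standing; leave it alone.
- spoon: Steel spoon lying flat, along its x. Origin: centre of its underside. Free-standing; leave it alone.
Mind the look-alikes: they are no part of the job. Leave any green or pink look-alike of the lid alone.

How it is judged:
By the outcome, as a careful person would: the job done as asked, in the order asked, and still so for the second after the job is handed in, with the robot touching nothing.
It also fails if it takes over 70 s, if anything falls off the work surface, if the arm or the gripper's body presses on something with over 40 N, if the wrist force passes 120 N, or if a joint passes its speed limit or range.

## Robot

A 6-joint arm with a two-finger parallel gripper is mounted at the origin on the work surface. World frame = base frame: x ahead of the robot, y to its left, z up, the work surface at z = 0. Lengths are in m, angles in degrees, forces in N, time in s.
With the tool pointing down it reaches from about 0.3 to 0.75 m from the base axis. Payload 8.5 kg.
Tool frame: the origin (TCP) lies at the very end of the fingers, on their centre line; the grasp point (between the pads) lies 19 mm behind it; z points along the fingers, y is the direction in which the jaws open and shut (so a half turn about z gives the same grasp; the last joint's range is limited). The gripper opens to 85 mm and grips with 20 to 120 N. Pads are 22 mm wide; open, the fingers measure 114 mm over their backs; the gripper's body (76 mm by 85 mm) begins 54 mm behind the grasp point. The pads swing forward as they close: fully open they stand 13 mm farther back than shut.
Start: joints at [53.955, 21.807, 74.336, -0, 83.858, -12.336], TCP at [0.221, 0.504, 0.231] pointing down, gripper open.
Joint ranges: [-178.18, 178.18], [-50.72, 133.34], [12.68, 142.11], [-81.47, 261.47], [9.98, 163.14], [-165.26, 165.26]. Speed limits (degrees/s): [136.94, 136.94, 180, 180, 180, 180].

## Interface

Orientations are given as a 3x3 rotation matrix whose columns are the frame's x, y, z axes.
In Python, from rig import env, vision, close_job, spotter gives the robot as it stands. The module is installed in compiled form; this text tells all that it offers.
- The arm moves only by the tool jog_arm, never from a script. Its argument "plan" is a list that holds one entry, the list of rows, each a list of 6 numbers: the shift along the tool's x, y, z in units of 40 mm (1.0 is 40 mm), then the turn, a rotation vector about the tool's x, y, z in units of 0.15 rad (1.0 is 0.15 rad). A call has 1 to 10 rows; each row shifts and turns the commanded pose from where the row before left it, along the tool's axes as they then stand; what a row does not reach is not made up. A row lasts 1/10 s, in which the tool goes at most 50 mm and 8.59 degrees, less where a joint would pass 70% of its speed; a pose out of reach is approached as far as the arm can. A call with a number of a shift or a turn outside -1 to 1 is refused whole. A call with a gripper value outside its range is refused whole. "grip" is the opening, from -1 (shut) to 1 (fully open), set as the call begins (left out, the last holds). The fingers move at their own pace and stop on an object; "squeeze" is the grip in N (left out, the last holds). Time passes only in rows, so rows that do not move let the fingers close. It gives the time, the measured TCP pose, the force and the opening at its end, in the units of the state.
- env.observe(): the state, without advancing time (a new reading comes with each control period).
- vision.get_image(name): name is "side" or "top"; returns (picture, depth): 400x640x3 uint8, red, green, blue; 400x640 float32, m along the optical axis (not along the pixel's ray), 0 where there is no reading.
- vision.camera_info(name): a dict with "fx", "fy", "cx", "cy" (pixels), "rvec" (rotation vector, rad) and "tvec" (3), from world to camera coordinates, as OpenCV has them. Camera axes: x right, y down, z forward; pixel columns grow to the right and rows downward; lengths in m; the calibration is good to about 2 mm. A picture is of the moment at which its call begins. camera_info takes no time and is no camera call.
- close_job(): hands the job in, once; it reports no verdict.
Trained networks look in the newest picture that a camera, given by its name, has taken for a name from the list of things; names that differ only in an ending like _2 or _b are one class to them, and where a whole thing is asked for, a point or a joint stands for the part that bears it (a point fixed in the world has none). Each returns a list of dicts, best first, with "score" (0 to 1); they miss things now and then, are a little off and sometimes report something else, mostly with a low value. They report only what shows in the picture. A call takes as long as a camera call. They do not tell look-alikes from the thing itself.
- spotter.trace(camera, query): "pixels" (400x640 bool, what is visible of it) and "rect" ([left, top, right, bottom] in pixels, round what is visible of it).
The state is a dict: "time_s": time; "q": joint angles; "qvel": joint speeds; "joint_efforts": joint torques, N m; "position": TCP position; "tool_rot": TCP orientation; "ft_force": force on the tool from outside, world axes, zero at the start; "wrist_torque": the same for the moment, N m; "grip_width": finger opening in m.
Only numpy, scipy, OpenCV 4.12 (cv2) and the standard library are available. Lean on these libraries where they do the work, as an engineer would, in place of code of your own. Each camera call takes 0.05 s, during which the arm holds its last target.

## Working session

There is one attempt and no reset: what is moved stays moved. The work goes in short steps, Python scripts to look and compute and a tool call to move; the robot and the scene stay as the last step left them, time stands still between calls to the robot, and variables do not carry over. Pictures are saved under pics/ and viewed, and the job is handed in when it is done.

Besides the shell and the picture viewer there is one more tool, called by a JSON object that holds its "fn" and its "kwargs". jog_arm: Moves the arm, as the interface text tells. Its arguments: {"type":"object","properties":{"plan":{"type":"array"},"grip":{"type":"number"},"squeeze":{"type":"number"}},"required":["plan"]}

```bash
mkdir -p pics; cat > h.py <<'E'
from rig import env, vision, close_job, spotter
import numpy as np, cv2
def cam(n):
    c=vision.camera_info(n); R=cv2.Rodrigues(np.array(c['rvec'],float))[0]; return c,R,np.array(c['tvec'],float).ravel()
def cloud(n,depth):
    c,R,t=cam(n); v,u=np.mgrid[0:400,0:640]
    P=np.stack([(u-c['cx'])/c['fx']*depth,(v-c['cy'])/c['fy']*depth,depth],-1)
    return (P-t)@R
def ray(n,u,v,z):
    c,R,t=cam(n); d=R.T@np.array([(u-c['cx'])/c['fx'],(v-c['cy'])/c['fy'],1]); o=-R.T@t
    return o+d*(z-o[2])/d[2]
def save(n,img,s=1,crop=None):
    if crop: img=img[crop[1]:crop[3],crop[0]:crop[2]]
    cv2.imwrite('pics/'+n,cv2.resize(img[:,:,::-1],None,fx=s,fy=s,interpolation=cv2.INTER_CUBIC))
E
python3 - <<'E'
from h import *
for n in('top','side'):
    im,d=vision.get_image(n); save(n+'0.png',im); np.savez(n+'0.npz',im=im,d=d)
    c,R,t=cam(n); print(n,-R.T@t,c['fx'])
    for q in ('pot','lid'):
        for r in spotter.trace(n,q): print(n,q,round(r['score'],2),r['rect'])
s=env.observe(); print({k:np.round(v,3).tolist() for k,v in s.items()})
E
```

```text
top [0.2589499  0.00323366 1.36048649] 404.24901603791034
top pot 0.89 [300.9, 163.2, 316.5, 185.4]
top pot 0.74 [356.1, 166.2, 378.2, 183.6]
top pot 0.51 [214.3, 221.6, 237.3, 241.0]
top lid 0.72 [386.4, 219.6, 405.2, 235.5]
top lid 0.62 [392.7, 251.4, 408.8, 266.3]
top lid 0.51 [357.6, 223.7, 373.3, 237.5]
side [ 0.33413877 -0.79603826  0.65985836] 400.3069870214597
side pot 0.97 [269.5, 137.5, 289.7, 157.5]
side pot 0.7 [359.9, 219.7, 388.9, 254.3]
side pot 0.7 [338.2, 169.4, 364.3, 195.8]
side pot 0.37 [415.2, 284.5, 479.0, 341.4]
side pot 0.18 [319.5, 131.8, 390.7, 169.3]
side lid 0.98 [284.1, 279.1, 312.5, 305.1]
side lid 0.96 [234.6, 293.2, 262.3, 318.7]
side lid 0.92 [278.0, 244.8, 303.3, 266.2]
side lid 0.26 [330.8, 169.4, 411.3, 213.1]
{'time_s': 0.3, 'q': [53.956, 21.819, 74.352, 0.0, 83.855, -12.336], 'qvel': [0.002, 0.002, -0.172, -0.027, 0.05, -0.027], 'joint_efforts': [-0.002, -44.79, -23.114, -0.0, 0.002, -0.0], 'position': [0.221, 0.503, 0.231], 'tool_rot': [[-0.916, 0.402, -0.0], [0.402, 0.916, -0.0], [0.0, -0.0, -1.0]], 'ft_force': [0.336, 0.238, 0.47], 'wrist_torque': [0.023, -0.079, -0.004], 'grip_width': 0.085}
```

View pics/top0.png

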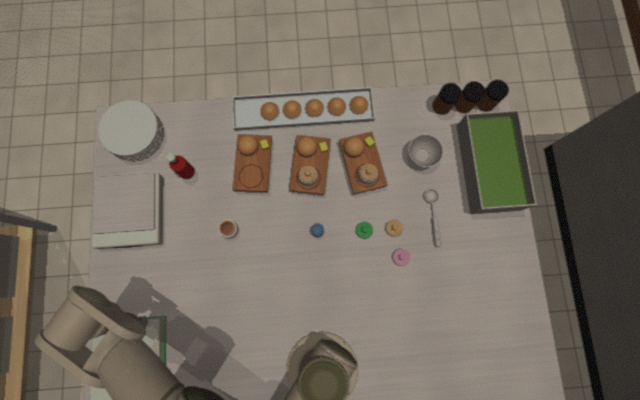

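View pics/side0.png

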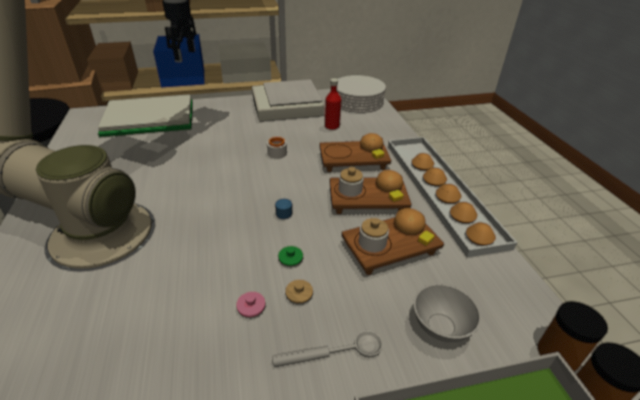

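Top view: the open pot is at (228,229) and the wooden lid at (394,228). Lid look-alikes are green at (364,230) and pink at (401,257). Pot look-alikes are the closed pots at (308,176) and (369,174), and the blue salt at (317,230). The empty board's ring is at (251,176). I choose the wooden lid at (394,228), which is (299,292) in the side view.

```bash
python3 - <<'E'
from h import *
D=np.load('top0.npz'); im,d=D['im'],D['d']; 
save('crop_lid.png',im,7,(345,205,425,275)); save('crop_pot.png',im,7,(205,130,285,245))
P=cloud('top',d); hsv=cv2.cvtColor(im,cv2.COLOR_RGB2HSV)
for r in spotter.trace('top','lid')+spotter.trace('top','pot'):
    m=r['pixels']; Q=P[m&(d>0)]; zt=np.percentile(Q[:,2],95)
    v,u=np.nonzero(m); print(r['rect'],'zrange',np.percentile(Q[:,2],[5,50,95]).round(3),'mean',Q.mean(0).round(4),'hue',np.median(hsv[m],0), 'mid',((Q.min(0)+Q.max(0))/2).round(4))
# board top points
reg=np.zeros(d.shape,bool); reg[125:205,225:280]=1
b=reg&(P[...,2]>.033)&(P[...,2]<.047)
v,u=np.nonzero(b); print('board n',b.sum(),np.median(P[b][:,2]))
pts=P[b][:,:2].astype(np.float32); print(cv2.minAreaRect(pts*1000))
print('table z',np.median(P[240:300,220:300,2]))
D=np.load('side0.npz'); im,d=D['im'],D['d'];Ps=cloud('side',d)
for r in spotter.trace('side','lid')+spotter.trace('side','pot'):
    m=r['pixels']&(d>0); Q=Ps[m]; print('side',r['rect'],np.percentile(Q[:,2],[5,50,98]).round(3),((Q.min(0)+Q.max(0))/2).round(4))
save('crop_ring_s.png',im,6,(255,110,400,200))
E
```

```text
[386.4, 219.6, 405.2, 235.5] zrange [0.012 0.017 0.033] mean [ 0.4297 -0.2763  0.0184] hue [ 16. 114. 144.] mid [ 0.4309 -0.2773  0.0236]
[392.7, 251.4, 408.8, 266.3] zrange [0.012 0.017 0.033] mean [ 0.3284 -0.2874  0.0185] hue [172.  70. 150.] mid [ 0.3283 -0.2894  0.0183]
[357.6, 223.7, 373.3, 237.5] zrange [0.012 0.017 0.032] mean [ 0.4289 -0.1735  0.0182] hue [ 63. 129. 114.] mid [ 0.4294 -0.1739  0.0222]
[300.9, 163.2, 316.5, 185.4] zrange [0.042 0.087 0.104] mean [ 0.6135 -0.0011  0.0804] hue [ 16. 112. 137.] mid [ 0.6237 -0.0013  0.0723]
[356.1, 166.2, 378.2, 183.6] zrange [0.05  0.087 0.103] mean [ 0.6039 -0.1944  0.0832] hue [ 16. 111. 136.] mid [ 0.6129 -0.1977  0.0729]
[214.3, 221.6, 237.3, 241.0] zrange [0.011 0.033 0.049] mean [0.4631 0.2776 0.0296] hue [ 12. 112. 115.] mid [0.4641 0.2774 0.0249]
board n 1560 0.039866164380636615
((685.2192993164062, 187.19009399414062), (120.03276062011719, 201.50721740722656), 82.81685638427734)
table z 0.00020951436162569613
side [284.1, 279.1, 312.5, 305.1] [0.011 0.015 0.032] [ 0.4274 -0.2788  0.0201]
side [234.6, 293.2, 262.3, 318.7] [0.01  0.015 0.032] [ 0.3284 -0.2829  0.0141]
side [278.0, 244.8, 303.3, 266.2] [0.011 0.015 0.032] [ 0.4263 -0.1765  0.0201]
side [330.8, 169.4, 411.3, 213.1] [0.027 0.039 0.077] [0.6603 0.0031 0.0394]
side [269.5, 137.5, 289.7, 157.5] [0.003 0.03  0.047] [0.4625 0.2735 0.0235]
side [359.9, 219.7, 388.9, 254.3] [0.045 0.08  0.103] [ 0.6048 -0.2042  0.0715]
side [338.2, 169.4, 364.3, 195.8] [0.044 0.078 0.103] [ 0.613  -0.0021  0.0714]
side [415.2, 284.5, 479.0, 341.4] [0.004 0.028 0.055] [ 0.6965 -0.3883  0.0268]
side [319.5, 131.8, 390.7, 169.3] [0.024 0.038 0.076] [0.6945 0.1824 0.039 ]
```

View pics/crop_lid.png

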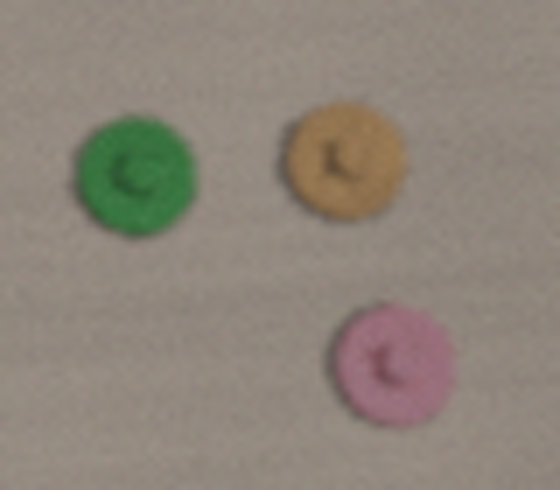

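View pics/crop_pot.png

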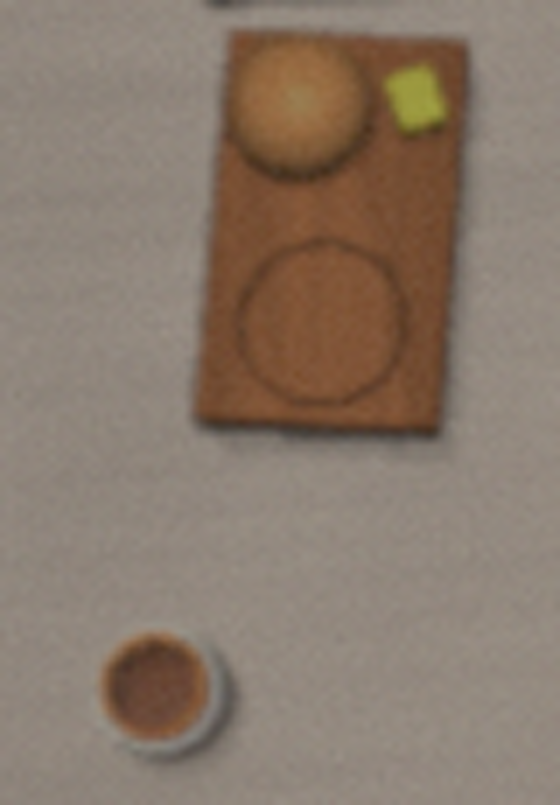

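```bash
python3 - <<'E'
from h import *
from scipy.optimize import least_squares
def circ(X):
    f=lambda p:np.hypot(X[:,0]-p[0],X[:,1]-p[1])-p[2]
    r=least_squares(f,[*X.mean(0),.03],loss='soft_l1',f_scale=.002); return r.x.round(4),np.abs(r.fun).mean().round(4)
for n in('top','side'):
    D=np.load(n+'0.npz'); im,d=D['im'],D['d']; P=cloud(n,d); hsv=cv2.cvtColor(im,cv2.COLOR_RGB2HSV)
    reg=(np.hypot(P[...,0]-.429,P[...,1]+.277)<.045)
    m=reg&(hsv[...,1]>75)&(d>0)
    Q=P[m&(P[...,2]>.013)&(P[...,2]<.019)]
    # boundary via hull
    h=cv2.convexHull(Q[:,:2].astype(np.float32)*1000)[:,0]/1000
    print(n,'lid flange hull circ',circ(h),'minencl',cv2.minEnclosingCircle((h*1000).astype(np.float32)))
    K=P[reg&(P[...,2]>.027)]; print(' knob top',K.mean(0),len(K),((K.min(0)+K.max(0))/2))
    reg=(np.hypot(P[...,0]-.4635,P[...,1]-.276)<.05)
    T=P[reg&(P[...,2]>.036)]; print(' pot rim pts',len(T),T.mean(0)); h=cv2.convexHull(T[:,:2].astype(np.float32)*1000)[:,0]/1000; print(circ(h))
    S=P[reg&(P[...,2]>.044)]; print(' seal',circ(S[:,:2]),len(S))
    # ring: dark pixels within board
    rb=np.hypot(P[...,0]-.635,P[...,1]-.193)<.05
    rb&=(abs(P[...,2]-.04)<.006)
    V=hsv[...,2].astype(float); bl=cv2.GaussianBlur(V,(0,0),5); dk=rb&(V<bl-8)&(np.hypot(P[...,0]-.635,P[...,1]-.193)>.03)
    vv,uu=np.nonzero(dk); X=np.array([ray(n,u,v,.04)[:2] for u,v in zip(uu,vv)]); print(' ring',circ(X),len(X))
    reg=(np.hypot(P[...,0]-.685,P[...,1]-.187)<.13)&(abs(P[...,2]-.04)<.004)
    r=cv2.minAreaRect((P[reg][:,:2]*1000).astype(np.float32)); print(' board',r); print(cv2.boxPoints(r).tolist())
E
```

```text
top lid flange hull circ (array([ 0.4289, -0.276 ,  0.0273]), np.float64(0.0005)) minencl ((429.5081481933594, -275.6718444824219), 28.20372200012207)
 knob top [ 0.42954814 -0.27539938  0.03208021] 28 [ 0.42986674 -0.27496744  0.03249979]
 pot rim pts 147 [0.46369965 0.27793502 0.0435929 ]
(array([0.4644, 0.278 , 0.0302]), np.float64(0.0004))
 seal (array([0.4642, 0.2779, 0.0235]), np.float64(0.0016)) 65
 ring (array([0.6358, 0.1929, 0.0406]), np.float64(0.0023)) 126
 board ((684.7882080078125, 187.12416076660156), (120.06317901611328, 200.50047302246094), 83.01991271972656)
[[577.9857177734375, 139.7203369140625], [777.0001220703125, 115.35465240478516], [791.5906982421875, 234.52798461914062], [592.5762939453125, 258.8936767578125]]
side lid flange hull circ (array([ 0.4273, -0.2787,  0.028 ]), np.float64(0.0005)) minencl ((426.6112365722656, -278.9315185546875), 29.197559356689453)
 knob top [ 0.42714378 -0.27956947  0.03059668] 69 [ 0.4273293  -0.27871924  0.03025293]
 pot rim pts 146 [0.4626025  0.27046174 0.04157824]
(array([0.4631, 0.2719, 0.0295]), np.float64(0.0007))
 seal (array([0.4627, 0.2746, 0.0237]), np.float64(0.0018)) 45
 ring (array([0.6348, 0.1915, 0.0408]), np.float64(0.0035)) 99
 board ((683.5112915039062, 181.43386840820312), (122.66824340820312, 198.60362243652344), 83.37391662597656)
[[577.7954711914062, 131.96780395507812], [775.0724487304688, 109.05106353759766], [789.2271118164062, 230.89993286132812], [591.9501342773438, 253.81668090820312]]
```

{"fn": "jog_arm", "kwargs": {"plan": [[[0,0,0,0,0,-0.92],[0,0,0,0,0,-0.92],[0,0,0,0,0,-0.918],[-0.5,-0.5,0,0,0,0],[-0.7,-0.9,0,0,0,0],[-0.7,-0.9,0,0,0,0],[-0.7,-0.9,0,0,0,0],[-0.7,-0.9,0,0,0,0],[-0.7,-0.9,0,0,0,0],[-0.7,-0.9,0,0,0,0]]], "grip": -0.1, "squeeze": 40}}

```text
time_s: 1.5
position: [0.41, 0.2659, 0.2315]
tool_rot: [[-1.0, 0.0, 0.0], [0.0, 1.0, 0.0], [-0.0, 0.0, -1.0]]
ft_force: [-0.0, 0.3, 0.3]
grip_width: 0.0384
```

{"fn": "jog_arm", "kwargs": {"plan": [[[-0.05,-0.95,0,0,0,0],[-0.05,-0.95,0,0,0,0],[-0.05,-0.95,0,0,0,0],[-0.05,-0.95,0,0,0,0],[-0.05,-0.95,0,0,0,0],[-0.05,-0.95,0,0,0,0],[-0.05,-0.95,0,0,0,0],[-0.05,-0.95,0,0,0,0],[-0.05,-0.95,0,0,0,0],[-0.02,-0.95,0,0,0,0]]]}}

```text
time_s: 2.5
position: [0.4278, -0.1141, 0.2315]
tool_rot: [[-1.0, 0.0, 0.0], [0.0, 1.0, -0.0], [-0.0, -0.0, -1.0]]
ft_force: [0.2, -0.4, 0.3]
grip_width: 0.0383
```

{"fn": "jog_arm", "kwargs": {"plan": [[[0,-0.95,0,0,0,0],[0,-0.95,0,0,0,0],[0,-0.95,0.3,0,0,0],[0,-0.95,0.7,0,0,0],[0,-0.32,0.8,0,0,0],[0,0,0.8,0,0,0],[0,0,0.4,0,0,0],[0,0,0,0,0,0]]]}}

```text
time_s: 3.3
position: [0.427, -0.2766, 0.1094]
tool_rot: [[-1.0, 0.0, -0.003], [0.0, 1.0, 0.003], [0.003, 0.003, -1.0]]
ft_force: [-0.2, -0.8, 0.2]
grip_width: 0.0388
```

{"fn": "jog_arm", "kwargs": {"plan": [[[-0.04,0,0.7,0,0,0],[0,0,0.7,0,0,0],[0,0,0.4,0,0,0],[0,0,0.2,0,0,0],[0,0,0,0,0,0]]]}}

```text
time_s: 3.8
position: [0.4297, -0.2774, 0.0315]
tool_rot: [[-1.0, -0.0, 0.0], [-0.0, 1.0, -0.0], [-0.0, -0.0, -1.0]]
ft_force: [-0.2, 0.2, 0.3]
grip_width: 0.0386
```

```bash
python3 - <<'E'
from h import *
a,_=vision.get_image('top'); b,_=vision.get_image('side')
a=cv2.resize(a[190:280,340:440],None,fx=4,fy=4,interpolation=2);b=cv2.resize(b[230:320,220:320],None,fx=4,fy=4,interpolation=2)
save('g1.png',np.hstack([a,b])); print(env.observe()['position'])
E
```

```text
[ 0.43001294 -0.27771206  0.03243827]
```

View pics/g1.png

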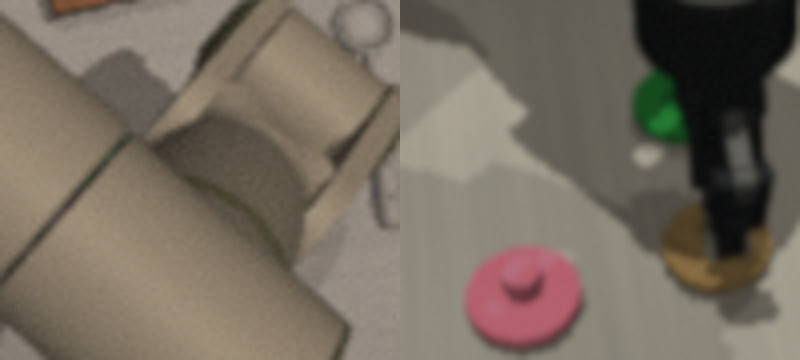

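{"fn": "jog_arm", "kwargs": {"plan": [[[0.03,0,0.2,0,0,0],[0,0,0.13,0,0,0],[0,0,0,0,0,0]]]}}

```text
time_s: 4.2
position: [0.428, -0.277, 0.0176]
tool_rot: [[-1.0, 0.0, -0.001], [0.0, 1.0, 0.001], [0.001, 0.001, -1.0]]
ft_force: [0.0, -0.6, 1.2]
grip_width: 0.0383
```

{"fn": "jog_arm", "kwargs": {"plan": [[[0,0,0,0,0,0],[0,0,0,0,0,0],[0,0,0,0,0,0],[0,0,0,0,0,0],[0,0,0,0,0,0],[0,0,0,0,0,0]]], "grip": -1, "squeeze": 40}}

```text
time_s: 4.8
position: [0.4283, -0.2773, 0.0183]
tool_rot: [[-1.0, 0.0, 0.0], [0.0, 1.0, -0.0], [-0.0, -0.0, -1.0]]
ft_force: [0.0, -0.4, 2.2]
grip_width: 0.0175
```

{"fn": "jog_arm", "kwargs": {"plan": [[[0,0,-0.3,0,0,0],[0,0,-0.6,0,0,0],[0,0,-0.7,0,0,0],[0,0,-0.7,0,0,0],[0,0.3,-0.45,0,0,0],[-0.1,0.7,0,0,0,0],[-0.1,0.9,0,0,0,0],[-0.1,0.9,0,0,0,0],[-0.1,0.9,0,0,0,0],[-0.1,0.9,0,0,0,0]]]}}

```text
time_s: 5.8
position: [0.4481, -0.0918, 0.128]
tool_rot: [[-1.0, 0.0, -0.0], [0.0, 1.0, 0.0], [0.0, 0.0, -1.0]]
ft_force: [-0.4, -0.1, -0.4]
grip_width: 0.018
```

{"fn": "jog_arm", "kwargs": {"plan": [[[-0.1,0.9,0,0,0,0],[-0.1,0.9,0,0,0,0],[-0.1,0.9,0,0,0,0],[-0.09,0.9,0,0,0,0],[0,0.9,0,0,0,0],[0,0.9,0,0,0,0],[0,0.9,0,0,0,0],[0,0.9,0,0,0,0],[0,0.8,0,0,0,0],[0,0.6,0,0,0,0]]]}}

```text
time_s: 6.8
position: [0.4635, 0.2526, 0.1279]
tool_rot: [[-1.0, -0.001, -0.0], [-0.001, 1.0, 0.0], [0.0, 0.0, -1.0]]
ft_force: [-0.3, -0.6, -1.3]
grip_width: 0.0174
```

{"fn": "jog_arm", "kwargs": {"plan": [[[0,0.5,0.3,0,0,0],[0,0.16,0.5,0,0,0],[0,0,0.3,0,0,0],[0,0,0,0,0,0],[0,0,0,0,0,0]]]}}

```text
time_s: 7.3
position: [0.4642, 0.2766, 0.0844]
tool_rot: [[-1.0, 0.001, -0.0], [0.001, 1.0, -0.0], [0.0, -0.0, -1.0]]
ft_force: [0.6, -0.2, 0.5]
grip_width: 0.0173
```

```bash
python3 - <<'E'
from h import *
a,da=vision.get_image('top'); b,db=vision.get_image('side')
np.savez('g2.npz',a=a,da=da,b=b,db=db)
a=cv2.resize(a[190:270,190:270],None,fx=5,fy=5,interpolation=2);b=cv2.resize(b[100:180,240:320],None,fx=5,fy=5,interpolation=2)
save('g2.png',np.hstack([a,b])); print(env.observe()['position'])
for n,q in(('side','lid'),('side','pot'),('top','lid'),('top','pot')):
    P=cloud(n,db if n=='side' else da); d=db if n=='side' else da
    for r in spotter.trace(n,q):
        Q=P[r['pixels']&(d>0)]
        if len(Q) and Q[:,1].mean()>.2: print(n,q,round(r['score'],2),r['rect'],Q.min(0).round(3),Q.max(0).round(3))
E
```

```text
[0.46445139 0.27674534 0.08492839]
side lid 0.59 [264.7, 126.8, 283.4, 137.9] [ 0.436  0.244 -0.005] [0.514 0.447 0.088]
side pot 0.93 [267.9, 137.8, 289.0, 159.8] [ 0.432  0.241 -0.002] [0.492 0.304 0.048]
```

View pics/g2.png

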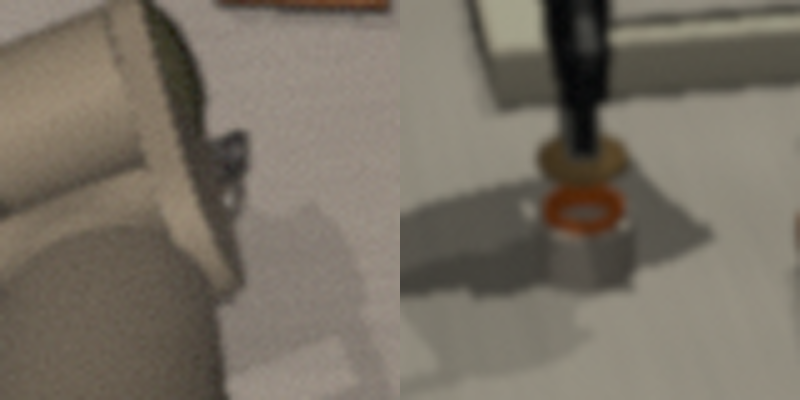

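{"fn": "jog_arm", "kwargs": {"plan": [[[0,0,0.3,0,0,0],[0,0,0.2,0,0,0],[0,0,0.1,0,0,0],[0,0,0,0,0,0],[0,0,0,0,0,0]]]}}

```text
time_s: 8.1
position: [0.464, 0.2772, 0.06]
tool_rot: [[-1.0, 0.0, -0.0], [0.0, 1.0, -0.0], [0.0, -0.0, -1.0]]
ft_force: [-0.2, 0.2, -1.5]
grip_width: 0.018
```

```bash
python3 - <<'E'
from h import *
b,db=vision.get_image('side')
save('g3.png',b,8,(240,100,320,170)); s=env.observe();print(s['position'],s['ft_force'],s['wrist_torque'])
E
```

```text
[0.46403044 0.2771747  0.06020973] [-0.17075607 -0.54860912 -1.34220036] [ 0.03533595  0.00124891 -0.04866661]
```

View pics/g3.png

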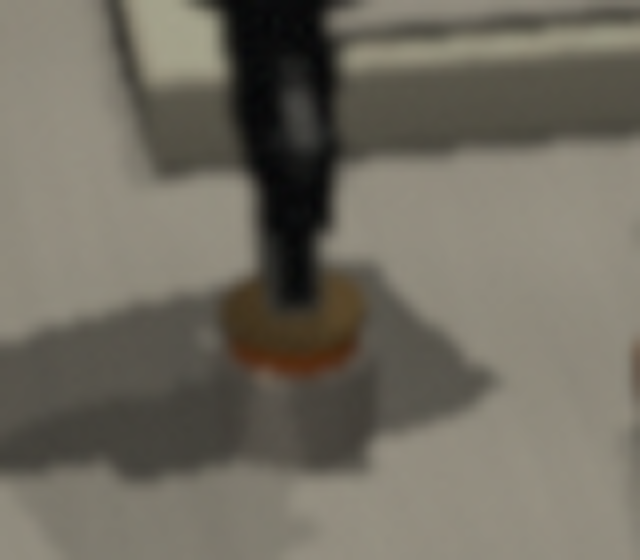

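{"fn": "jog_arm", "kwargs": {"plan": [[[0,0,0.05,0,0,0],[0,0,0.05,0,0,0],[0,0,0,0,0,0]]], "squeeze": 60}}

```text
time_s: 8.45
position: [0.4643, 0.2774, 0.0568]
tool_rot: [[-1.0, -0.0, 0.002], [-0.0, 1.0, 0.001], [-0.002, 0.001, -1.0]]
ft_force: [-0.9, 0.4, 5.6]
grip_width: 0.0171
```

{"fn": "jog_arm", "kwargs": {"plan": [[[0,0,0.05,0,0,0],[0,0,0.05,0,0,0],[0,0,0,0,0,0]]]}}

```text
time_s: 8.75
position: [0.4643, 0.2774, 0.0529]
tool_rot: [[-1.0, -0.0, 0.002], [-0.0, 1.0, 0.001], [-0.002, 0.001, -1.0]]
ft_force: [-1.1, 0.9, 6.5]
grip_width: 0.017
```

{"fn": "jog_arm", "kwargs": {"plan": [[[0,0,0.05,0,0,0],[0,0,0.03,0,0,0],[0,0,0,0,0,0]]]}}

```text
time_s: 9.05
position: [0.4643, 0.2775, 0.0501]
tool_rot: [[-1.0, -0.0, 0.002], [-0.0, 1.0, 0.001], [-0.002, 0.001, -1.0]]
ft_force: [-2.3, 0.4, 10.3]
grip_width: 0.017
```

{"fn": "jog_arm", "kwargs": {"plan": [[[0,0,0.03,0,0,0],[0,0,0,0,0,0]]]}}

```text
time_s: 9.25
position: [0.4644, 0.2775, 0.0501]
tool_rot: [[-1.0, -0.0, 0.003], [-0.0, 1.0, 0.001], [-0.003, 0.001, -1.0]]
ft_force: [-5.2, -1.3, 21.2]
grip_width: 0.0171
```

{"fn": "jog_arm", "kwargs": {"plan": [[[0,0,0.04,0,0,0],[0,0,0,0,0,0]]]}}

```text
time_s: 9.45
position: [0.4645, 0.2776, 0.0499]
tool_rot: [[-1.0, -0.001, 0.004], [-0.001, 1.0, 0.001], [-0.004, 0.001, -1.0]]
ft_force: [-10.3, -3.2, 36.0]
grip_width: 0.0169
```

```bash
python3 - <<'E'
from h import *
b,db=vision.get_image('side')
save('g4.png',b,8,(240,100,320,170)); s=env.observe();print(s['position'],s['ft_force'])
E
```

```text
[0.46448685 0.27757618 0.04984561] [-9.69666513 -2.57840566 35.41310784]
```

View pics/g4.png

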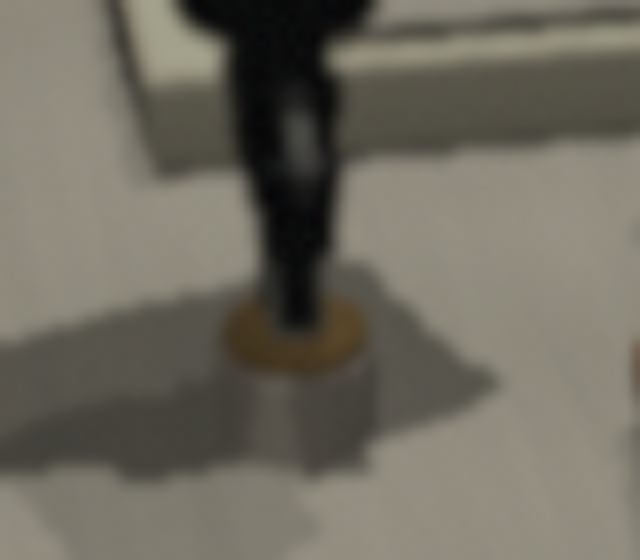

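{"fn": "jog_arm", "kwargs": {"plan": [[[0,0,-0.05,0,0,0],[0,0,-0.035,0,0,0],[0,0,0,0,0,0]]]}}

```text
time_s: 9.8
position: [0.4643, 0.2774, 0.0502]
tool_rot: [[-1.0, 0.0, 0.002], [0.0, 1.0, 0.001], [-0.002, 0.001, -1.0]]
ft_force: [-1.5, 0.7, 8.3]
grip_width: 0.0168
```

{"fn": "jog_arm", "kwargs": {"plan": [[[0,0,0,0,0,0],[0,0,0,0,0,0],[0,0,0,0,0,0],[0,0,0,0,0,0]]], "grip": -0.1}}

```text
time_s: 10.2
position: [0.4638, 0.2771, 0.0492]
tool_rot: [[-1.0, 0.0, -0.001], [0.0, 1.0, -0.0], [0.001, -0.0, -1.0]]
ft_force: [0.9, 0.5, -0.2]
grip_width: 0.0384
```

{"fn": "jog_arm", "kwargs": {"plan": [[[0,0,-0.3,0,0,0],[0,0,-0.5,0,0,0],[0,0,-0.6,0,0,0],[0,0,-0.6,0,0,0],[0,0,0,0,0,0],[0,0,0,0,0,0]]]}}

```text
time_s: 10.8
position: [0.4639, 0.2771, 0.13]
tool_rot: [[-1.0, 0.0, 0.001], [0.0, 1.0, 0.0], [-0.001, 0.0, -1.0]]
ft_force: [-0.1, 0.9, -0.2]
grip_width: 0.0385
```

```bash
python3 - <<'E'
from h import *
b,db=vision.get_image('side')
save('g5.png',b,8,(240,100,320,170)); s=env.observe();print(s['position'],s['ft_force'])
P=cloud('side',db); m=(np.hypot(P[...,0]-.464,P[...,1]-.277)<.035)
Q=P[m&(P[...,2]>.03)&(P[...,2]<.07)]; print(np.histogram(Q[:,2],np.arange(.03,.071,.004)))
c,R,t=cam('side')
for z in(.02,.048):
  p=R@np.array([.4643,.2774,z])+t; print(p[:2]/p[2]*c['fx']+[c['cx'],c['cy']])
F=P[m&(abs(P[...,2]-.048)<.003)]; print('flange',F.min(0),F.max(0))
K=P[m&(abs(P[...,2]-.062)<.003)]; print('knob',K.min(0),K.max(0))
E
```

```text
[0.46354331 0.2770308  0.12925411] [-0.51774775 -0.49745692 -0.62457856]
(array([18, 30, 28, 61, 64,  3,  9, 14, 10,  0]), array([0.03 , 0.034, 0.038, 0.042, 0.046, 0.05 , 0.054, 0.058, 0.062,
       0.066, 0.07 ]))
[276.79786862 147.59938817]
[276.42373097 139.68569105]
flange [0.43748691 0.24476684 0.04506618] [0.48991083 0.29836732 0.04980865]
knob [0.4537273  0.26332657 0.05970357] [0.47265366 0.28049888 0.06459021]
```

View pics/g5.png

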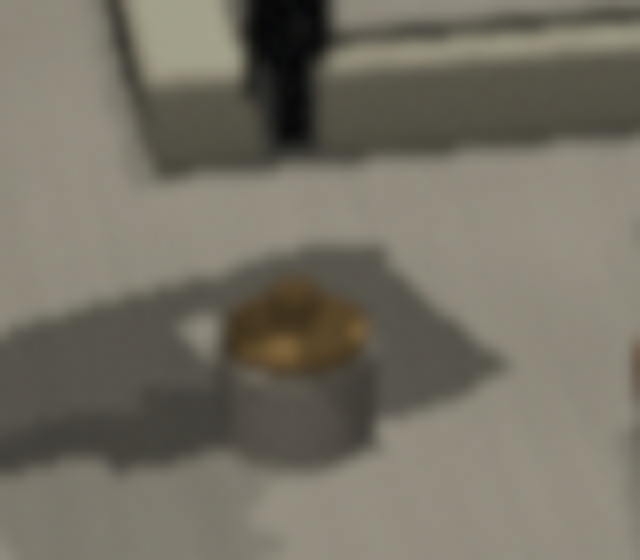

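{"fn": "jog_arm", "kwargs": {"plan": [[[0,0,0,0,0,0],[0,0,0,0,0,0],[0,0,0,0,0,0],[0,0,0.4,0,0,0],[0,0,0.6,0,0,0],[0,0,0.6,0,0,0],[0,0,0.6,0,0,0],[0,0,0.4,0,0,0],[0,0,0.3,0,0,0],[0,0,0,0,0,0]]], "grip": 1}}

```text
time_s: 11.85
position: [0.4633, 0.2769, 0.0122]
tool_rot: [[-1.0, 0.0, -0.003], [0.0, 1.0, -0.001], [0.003, -0.001, -1.0]]
ft_force: [0.9, -0.0, 1.2]
grip_width: 0.0853
```

{"fn": "jog_arm", "kwargs": {"plan": [[[0,0,0.1,0,0,0],[0,0,0.1,0,0,0],[0,0,0,0,0,0]]]}}

```text
time_s: 12.15
position: [0.464, 0.2771, 0.0056]
tool_rot: [[-1.0, 0.0, 0.0], [0.0, 1.0, 0.0], [-0.0, 0.0, -1.0]]
ft_force: [-0.3, 0.2, -0.3]
grip_width: 0.0855
```

{"fn": "jog_arm", "kwargs": {"plan": [[[0,0,0.08,0,0,0],[0,0,0,0,0,0]]]}}

```text
time_s: 12.35
position: [0.4639, 0.2771, 0.0022]
tool_rot: [[-1.0, 0.0, -0.0], [0.0, 1.0, -0.0], [0.0, -0.0, -1.0]]
ft_force: [-0.2, -0.5, 0.4]
grip_width: 0.0852
```

{"fn": "jog_arm", "kwargs": {"plan": [[[0,0,0,0,0,0],[0,0,0,0,0,0],[0,0,0,0,0,0],[0,0,0,0,0,0],[0,0,0,0,0,0]]], "grip": -1, "squeeze": 40}}

```text
time_s: 12.85
position: [0.4641, 0.2772, 0.0029]
tool_rot: [[-1.0, 0.0, 0.001], [0.0, 1.0, 0.0], [-0.001, 0.0, -1.0]]
ft_force: [-1.3, 0.3, 6.3]
grip_width: 0.0606
```

```bash
python3 - <<'E'
from h import *
b,db=vision.get_image('side')
save('g6.png',b,8,(240,90,320,165)); s=env.observe();print(s['position'],s['ft_force'],s['grip_width'])
E
```

```text
[0.46411028 0.27722196 0.00287811] [-1.67943792 -0.58797527  5.77290704] 0.06083126460610697
```

View pics/g6.png

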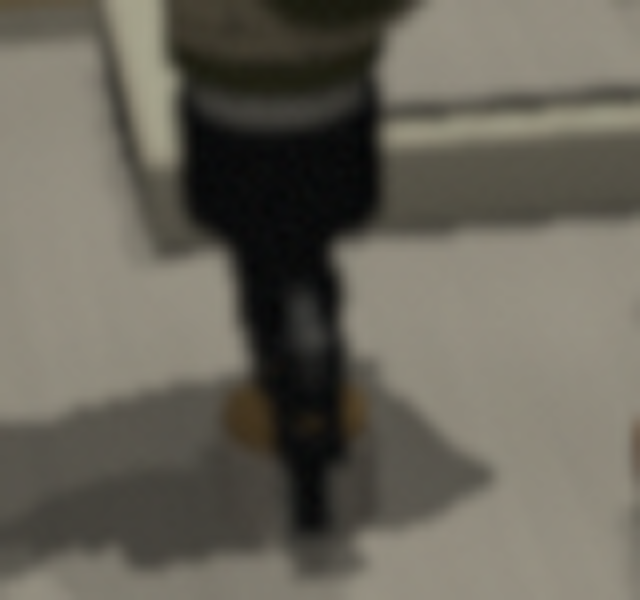

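{"fn": "jog_arm", "kwargs": {"plan": [[[0,0,-0.1,0,0,0],[0,0,-0.3,0,0,0],[0,0,-0.5,0,0,0],[0,0,-0.5,0,0,0],[0,0,-0.5,0,0,0],[0,0,-0.4,0,0,0],[0,0,-0.2,0,0,0],[0,0,0,0,0,0]]], "squeeze": 60}}

```text
time_s: 13.7
position: [0.4642, 0.2772, 0.1033]
tool_rot: [[-1.0, 0.0, 0.002], [0.0, 1.0, 0.001], [-0.002, 0.001, -1.0]]
ft_force: [0.5, 0.4, -3.0]
grip_width: 0.0603
```

```bash
python3 - <<'E'
from h import *
b,db=vision.get_image('side')
save('g7.png',b,8,(240,70,320,145)); s=env.observe();print(s['position'],s['ft_force'],s['grip_width'])
E
```

```text
[0.46373923 0.27709152 0.10235982] [-0.56449383 -0.50251167 -3.13762777] 0.060470737982399825
```

View pics/g7.png

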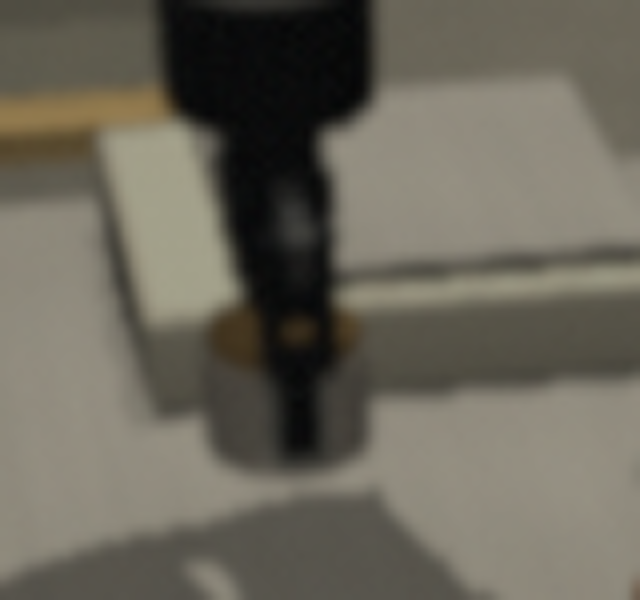

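{"fn": "jog_arm", "kwargs": {"plan": [[[-0.3,-0.1,0,0,0,0],[-0.5,-0.25,0,0,0,0],[-0.7,-0.35,0,0,0,0],[-0.7,-0.35,0,0,0,0],[-0.7,-0.35,0,0,0,0],[-0.6,-0.35,0,0,0,0],[-0.5,-0.25,0,0,0,0],[-0.28,-0.11,0,0,0,0],[0,0,0,0,0,0],[0,0,0,0,0,0]]]}}

```text
time_s: 14.75
position: [0.6348, 0.1924, 0.1012]
tool_rot: [[-1.0, 0.0, -0.002], [0.0, 1.0, -0.0], [0.002, -0.0, -1.0]]
ft_force: [-0.7, 0.5, -3.4]
grip_width: 0.0605
```

```bash
python3 - <<'E'
from h import *
b,db=vision.get_image('side'); a,da=vision.get_image('top'); np.savez('g8.npz',a=a,da=da,b=b,db=db)
save('g8.png',np.hstack([cv2.resize(b[80:180,300:400],None,fx=4,fy=4,interpolation=2),cv2.resize(a[110:210,200:300],None,fx=4,fy=4,interpolation=2)])); s=env.observe();print(s['position'],s['ft_force'],s['grip_width'])
P=cloud('side',db); x,y,z=s['position']
for lo,hi in((.104,.110),(.11,.13),(.13,.142)):
  Q=P[(np.hypot(P[...,0]-x,P[...,1]-y)<.045)&(P[...,2]>lo)&(P[...,2]<hi)]; print(lo,len(Q),Q.min(0),Q.max(0),(Q.min(0)+Q.max(0))/2)
E
```

```text
[0.63444194 0.19302444 0.10188229] [ 0.21919145 -0.19570799 -3.01545014] 0.06017282392630208
0.104 35 [0.60314376 0.15106186 0.10421456] [0.66081538 0.19053557 0.1098462 ] [0.63197957 0.17079871 0.10703038]
0.11 108 [0.60260109 0.14820994 0.11007661] [0.66121413 0.19654829 0.12918039] [0.63190761 0.17237912 0.1196285 ]
0.13 68 [0.60275971 0.14808306 0.13004088] [0.65081853 0.23056338 0.14198026] [0.62678912 0.18932322 0.13601057]
```

View pics/g8.png

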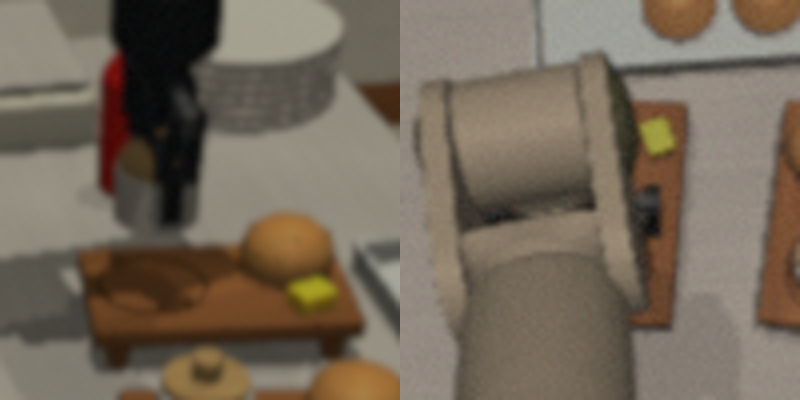

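{"fn": "jog_arm", "kwargs": {"plan": [[[-0.06,0,0.3,0,0,0],[0,0,0.4,0,0,0],[0,0,0.4,0,0,0],[0,0,0.2,0,0,0],[0,0,0.08,0,0,0],[0,0,0,0,0,0],[0,0,0,0,0,0]]]}}

```text
time_s: 15.55
position: [0.6379, 0.1928, 0.0478]
tool_rot: [[-1.0, -0.0, 0.001], [-0.0, 1.0, 0.0], [-0.001, 0.0, -1.0]]
ft_force: [0.2, -0.2, -4.1]
grip_width: 0.0605
```

```bash
python3 - <<'E'
from h import *
b,db=vision.get_image('side')
save('g9.png',b,6,(300,80,400,180)); s=env.observe();print(s['position'],s['ft_force'],s['grip_width'])
P=cloud('side',db); x,y,z=s['position']
Q=P[(np.hypot(P[...,0]-x,P[...,1]-y)<.045)&(P[...,2]>.05)&(P[...,2]<.07)]; print(len(Q),Q.min(0),Q.max(0),(Q.min(0)+Q.max(0))/2)
E
```

```text
[0.63788094 0.19280775 0.04788557] [ 0.32372348  0.00692549 -2.72419004] 0.060534986929133824
99 [0.60569553 0.14901894 0.05000208] [0.66531383 0.19770377 0.06978537] [0.63550468 0.17336135 0.05989373]
```

View pics/g9.png

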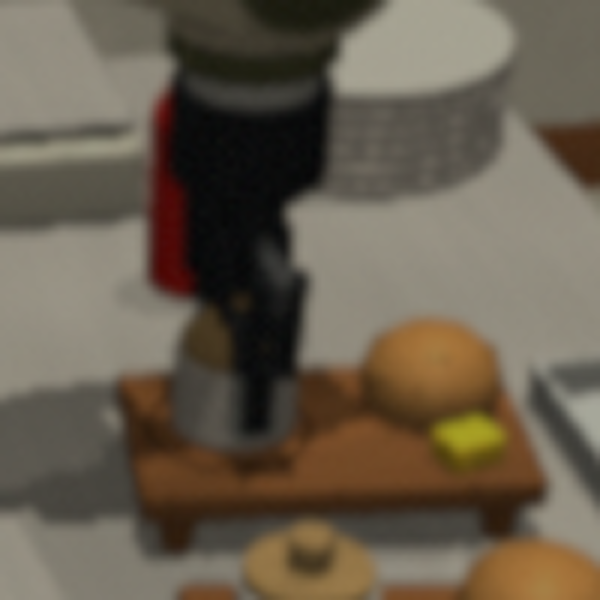

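{"fn": "jog_arm", "kwargs": {"plan": [[[0,0,0.05,0,0,0],[0,0,0.04,0,0,0],[0,0,0,0,0,0],[0,0,0,0,0,0]]]}}

```text
time_s: 16.0
position: [0.6375, 0.1927, 0.0435]
tool_rot: [[-1.0, 0.0, -0.0], [0.0, 1.0, -0.0], [0.0, -0.0, -1.0]]
ft_force: [-0.3, 0.4, -2.6]
grip_width: 0.0602
```

{"fn": "jog_arm", "kwargs": {"plan": [[[0,0,0.03,0,0,0],[0,0,0,0,0,0],[0,0,0,0,0,0]]]}}

```text
time_s: 16.3
position: [0.6377, 0.1927, 0.043]
tool_rot: [[-1.0, 0.0, 0.001], [0.0, 1.0, 0.0], [-0.001, 0.0, -1.0]]
ft_force: [-3.6, -0.3, 3.5]
grip_width: 0.0602
```

{"fn": "jog_arm", "kwargs": {"plan": [[[0,0,0,0,0,0],[0,0,0,0,0,0],[0,0,0,0,0,0],[0,0,0,0,0,0],[0,0,0,0,0,0]]], "grip": 1}}

```text
time_s: 16.8
position: [0.6375, 0.1927, 0.0423]
tool_rot: [[-1.0, 0.0, 0.0], [0.0, 1.0, 0.0], [-0.0, 0.0, -1.0]]
ft_force: [-0.5, -0.0, 0.5]
grip_width: 0.0857
```

```bash
python3 - <<'E'
from h import *
b,db=vision.get_image('side')
save('g10.png',b,6,(300,80,400,180)); s=env.observe();print(s['position'],s['ft_force'],s['grip_width'])
E
```

```text
[0.63754132 0.19272058 0.04229197] [-0.50343431  0.34570681  0.17588317] 0.08521051176644653
```

View pics/g10.png

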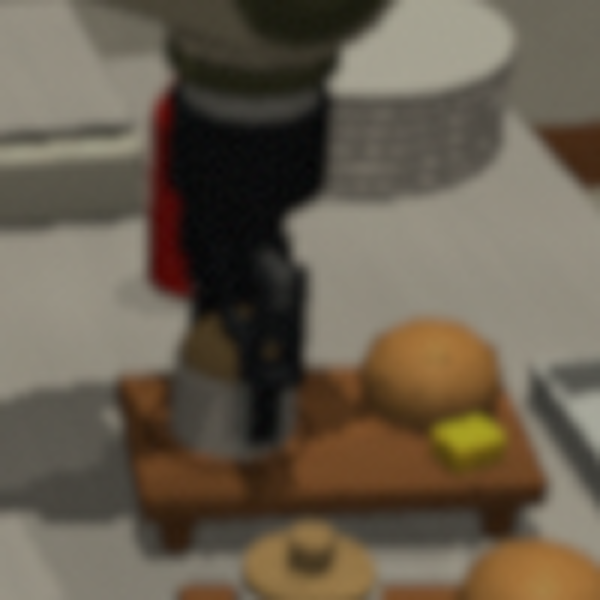

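Released. Next I retreat straight up, then back towards the base so the top camera can see.

{"fn": "jog_arm", "kwargs": {"plan": [[[0,0,-0.3,0,0,0],[0,0,-0.6,0,0,0],[0,0,-0.8,0,0,0],[0,0,-0.8,0,0,0],[0,0,-0.8,0,0,0],[0,0,-0.5,0,0,0],[0.5,0,0,0,0,0],[0.8,0,0,0,0,0],[0.8,0,0,0,0,0],[0.8,0,0,0,0,0]]]}}

```text
time_s: 17.85
position: [0.5202, 0.1927, 0.1952]
tool_rot: [[-1.0, 0.0, 0.001], [0.0, 1.0, 0.0], [-0.001, 0.0, -1.0]]
ft_force: [0.5, 0.4, -0.0]
grip_width: 0.0856
```

{"fn": "jog_arm", "kwargs": {"plan": [[[0.8,0.3,0,0,0,0],[0.8,0.6,0,0,0,0],[0.6,0.6,0,0,0,0],[0.3,0.6,0,0,0,0],[0,0.3,0,0,0,0],[0,0,0,0,0,0]]]}}

```text
time_s: 18.45
position: [0.4218, 0.2897, 0.195]
tool_rot: [[-1.0, -0.002, 0.001], [-0.002, 1.0, 0.0], [-0.001, 0.0, -1.0]]
ft_force: [1.7, 0.1, -0.2]
grip_width: 0.0856
```

```bash
python3 - <<'E'
from h import *
b,db=vision.get_image('side'); a,da=vision.get_image('top'); np.savez('g11.npz',a=a,da=da,b=b,db=db)
save('g11.png',np.hstack([cv2.resize(b[90:180,300:400],None,fx=4,fy=4,interpolation=2),cv2.resize(a[120:210,210:310],None,fx=4,fy=4,interpolation=2)])); save('t11.png',a); s=env.observe();print(s['position'],s['time_s'])
for n,d in(('side',db),('top',da)):
  P=cloud(n,d); reg=np.hypot(P[...,0]-.6355,P[...,1]-.193)<.042
  for lo,hi in((.05,.082),(.083,.092),(.098,.108)):
    Q=P[reg&(P[...,2]>lo)&(P[...,2]<hi)]; print(n,lo,len(Q),Q.min(0).round(4),Q.max(0).round(4),((Q.min(0)+Q.max(0))/2).round(4),np.median(Q[:,2]).round(4))
E
```

```text
[0.42215827 0.28831534 0.19448499] 18.55
side 0.05 211 [0.6056 0.1569 0.0502] [0.667  0.2049 0.0818] [0.6363 0.1809 0.066 ] 0.0674
side 0.083 135 [0.6093 0.1605 0.083 ] [0.6648 0.217  0.0917] [0.637  0.1887 0.0874] 0.0862
side 0.098 26 [0.6272 0.1786 0.0988] [0.6451 0.1991 0.104 ] [0.6362 0.1888 0.1014] 0.1019
top 0.05 73 [0.6073 0.1619 0.0501] [0.665  0.2214 0.0817] [0.6362 0.1916 0.0659] 0.073
top 0.083 177 [0.6112 0.1644 0.0834] [0.6672 0.2207 0.0919] [0.6392 0.1925 0.0876] 0.0879
top 0.098 29 [0.6278 0.1842 0.0983] [0.6481 0.2012 0.1077] [0.6379 0.1927 0.103 ] 0.1031
```

View pics/g11.png

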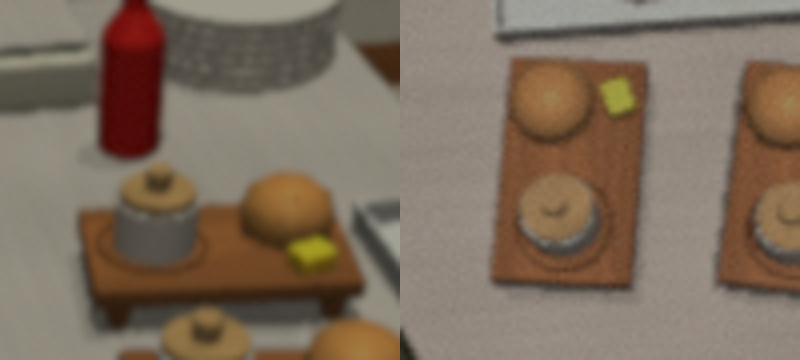

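View pics/t11.png

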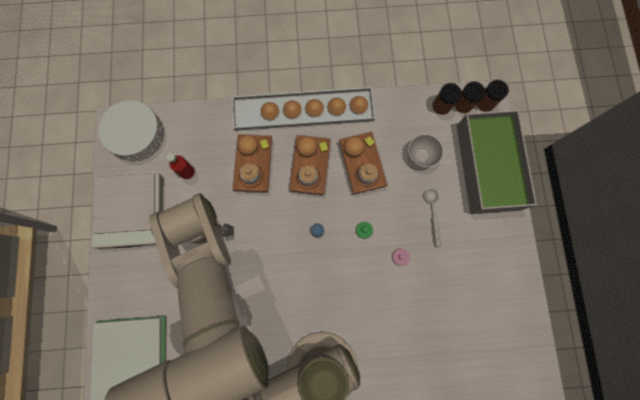

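```bash
python3 -c "
from rig import close_job; print(close_job())"
```

```text
the job is handed in; nothing more can be done
None
```

I put the wooden lid on the open pot and pressed it home. I then gripped the closed pot by its white body, set it in the empty board's ring mark and handed the job in at about 18.6 s. I left the green and pink look-alikes alone.

- **Lid:** It stopped moving at about the fully-home height, and the push was then taken to 36 N. No orange shows in the side crop taken after I released it. On the board, the flange top reads about 48 mm and the knob top about 63 mm above the board in the top view (expected 48 and 64). The side view reads 46 and 62 mm.
- **Position:** The pot stands upright and clear of the gripper. Both cameras put its centre about 1–2 mm from the measured ring centre in x, inside the 8 mm margin. In y, the top view puts it within 1 mm. The side view saw mainly the near side of the pot, so it gives no reliable body centre in y. Its lid readings came out about 3 mm nearer the camera than the ring it measured before the move.
- **Other things:** In the last top view everything else stands where it was at the start. I checked that by eye and did not measure it.

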